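# Clamp the dust-inlet collar onto its port in a pottery studio

### The arm

A 7-joint arm with a two-finger parallel gripper is mounted at the origin on the work surface. World frame = base frame: x ahead of the robot, y to its left, z up, the work surface at z = 0. Lengths are in m, angles in rad, forces in N, time in s.
With the tool pointing down it reaches from about 0.425 to 0.825 m from the base axis. Payload 3.6 kg.
Tool frame: the origin (TCP) lies where the fingers leave the gripper's body, on its centre line; the fingertips stand 73 mm ahead of it and the grasp point (between the pads) lies 54 mm ahead of it; z points along the fingers, y is the line along which they close (so a half turn about z gives the same grasp; the last joint's range is limited). The gripper opens to 85 mm and grips with 20 to 120 N. Pads are 22 mm wide; open, the fingers measure 114 mm over their backs; the gripper's body (76 mm by 85 mm) begins 54 mm behind the grasp point. The pads swing forward as they close: fully open they stand 13 mm farther back than shut.
Start: joints at [1.198, 0.615, -0.013, 1.423, 0.008, 1.103, -0.04], TCP at [0.22, -0.611, 0.304] pointing down, gripper open.
Joint ranges: [-3.12, 3.12], [-0.3, 2.06], [-1.34, 1.32], [0.26, 2.42], [-1.36, 4.5], [0.01, 1.98], [-2.84, 2.84]. Speed limits (rad/s): [2.79, 2.79, 3.14, 3.14, 3.14, 3.14, 3.14].

### API

Orientations are given as a unit quaternion [x, y, z, w].
In Python, from station import arm, snapshot, camera_info, ticket gives the robot as it stands. Calls block until the motion is done:
- arm.movep(position, orientation): joint-space move of the TCP to a pose.
- arm.line_to(position, velocity=0.15, ori=None): straight line of the TCP; ori=None keeps the orientation; velocity is the mean speed in m/s.
- arm.move_j(angles): joint-space move.
- arm.move_gripper(opening, effort=None): opening from 0.0 (shut) to 1.0 (fully open); effort is the grip in N (None keeps the last); returns when the fingers have stopped.
- arm.pause(seconds).
- arm.ik(position, orientation): joint angles nearest the present ones, or None.
- snapshot(name): name is "side" or "top" or "wrist"; returns the picture (384x512x3 uint8, blue, green, red); there is no depth.
- camera_info(name): a dict with "fx", "fy", "cx", "cy" (pixels), "dist_coeffs" ([k1, k2, p1, p2, k3] as OpenCV has them; the pictures are not rectified), "R" (3x3) and "t" (3): a world point X has camera coordinates R X + t; the wrist camera has in their place "T_tool_cam" (4x4, takes a point from camera to tool coordinates, whose origin is the TCP and whose axes are the flange's). Camera axes: x right, y down, z forward; pixel columns grow to the right and rows downward; lengths in m; the calibration is good to about 2 mm. A picture is of the moment at which its call begins: read the wrist's pose just before it. camera_info takes no time and is no camera call.
A pose or a line that the arm cannot do raises arm.MotionError and nothing moves.
- ticket.finish_job(): hands the job in; it is judged then, once.
Readings, each from a call of its own:
- arm.read_time(): time.
- arm.read_joint_positions(): joint angles.
- arm.read_dq(): joint speeds.
- arm.read_effort(): joint torques, N m.
- arm.read_tool_pos(): TCP position.
- arm.read_eef_rot(): TCP orientation.
- arm.read_ft_force(): force on the tool from outside, world axes, zero at the start.
- arm.read_wrist_torque(): the same for the moment, N m.
- arm.read_opening(): opening from 0.0 (shut) to 1.0 (fully open).
- arm.read_finger_force(): force on a finger pad.
Only numpy, scipy, OpenCV 4.12 (cv2) and the standard library are available. Lean on these libraries where they do the work, as an engineer would, in place of code of your own. Each camera call takes 0.05 s, during which the arm holds its last target. There are 200 camera calls.

### The job

The loose flanged collar stands a little off-centre on the flanged neck of the dust-extraction port. Swing the hinged clamp ring shut around both flanges, squeeze its rubber buffer firmly but without ramming it onto its seat, then swing the latch lever all the way round to its stop so that it holds the ring shut. Feel your way: never force the ring or the lever, do not lift or tip the collar, let go of everything at the end and leave the mug, bottle and bowl alone.

Things in the scene. Friction and masses are not known exactly. Their poses are not given: they have to be found in the camera images.
- port: grey cast base plate (175 x 225 mm, 25 mm thick) fixed to the table, carrying an upright neck tube (72 mm across) with a flange (96 mm across, top at 66 mm) and the fixed half of the clamp ring (on the -x side of the neck). Origin: on the neck's axis at table level; z up. All offsets below are in this frame's axes with the port's yaw.
- neck_top (a point): centre of the top face of the neck's flange, 66 mm above the table; the collar should end centred over it
- collar_flange (a point): centre of the underside of the loose metal collar (350 g or so: flange 96 mm across and 6 mm thick at its foot, tube 68 mm across, 54 mm high in all) that stands on the neck's flange, 10 to 13 mm off-centre towards the port's +x side. The closing ring pushes it central; it need not be handled.
- clamp_hinge (a point): point on the upright hinge axis of the swinging half of the clamp ring (ring outer radius 58 mm, 54 to 80 mm above the table), at (0, 66) mm from the port's origin, 67 mm above the table
- jaw (a joint): angle of the swinging half of the clamp ring about clamp_hinge, counter-clockwise as it opens (to 1.3 rad). Its strike block is set differently each time, so it meets its rigid seat anywhere from -0.10 to 0.04: feel for it. A rubber buffer (1.5 N/mm) resists the last 0.055 rad. 0.85 N m of friction; let go, it springs back about 0.02 rad. The lever catches it up to about 0.03 rad off the seat, else jams.
- clamp_handle (a point): handle of the swinging half: upright round steel post, 14 mm across, free from 80 to 128 mm above the table; this point is on its axis 106 mm up, 119 mm from the hinge axis. At jaw angle 0 it lies at (62, -36) mm from the port's origin. Moving the ring takes about 7 N here, squeezing the buffer up to 13 N more, then the seat is rigid; about 16 N is enough.
- lever_pivot (a point): point on the upright pivot axis of the latch lever, at (-11.5, -80) mm from the port's origin, 89.5 mm up
- lever (a joint): angle of the latch lever about lever_pivot, counter-clockwise seen from above: 0 to 0.3 at the start (open); 1.60 on its stop post, locked past dead centre (1.40). From about 1.0 a roller under its short arm hooks behind the keeper pin on the ring's ear (both 16 mm across) and draws the ring in. 0.12 N m of friction: stays where left.
- lever_handle (a point): handle of the latch lever: upright round steel post, 14 mm across, free from 93 to 135 mm above the table; this point is on its axis 116 mm up, 85 mm from the pivot axis. At lever angle q it lies from the pivot at (q - 2.443) rad counter-clockwise of the port's +x. Turning takes 2 N here, up to about 15 N as the roller draws the ring in, less past dead centre; 9 N more on the stop is enough.
- mug: bystander: white mug with a handle, 82 mm across, 95 mm high; origin under its centre
- paint: bystander: paint bottle, 56 mm across, 150 mm high; origin under its centre. (A clay bowl, 110 mm across, stands beyond the port, 0.8 m or more from the robot.)
Mind the look-alikes: they are no part of the job. Of the things that look like the part that bears collar_flange, the middle-sized one is meant.

How it is judged:
By the outcome, as a careful person would: the job done as asked, in the order asked, and still so for the second after the job is handed in, with the robot touching nothing.
It also fails if it takes over 72 s, if anything falls off the work surface, if the arm or the gripper's body presses on something with over 40 N, if the wrist force passes 120 N, or if a joint passes its speed limit or range.

## Working session

There is one attempt and no reset: what is moved stays moved. The work goes in short steps, each a Python script; the robot and the scene stay as the last script left them, time stands still between calls to the robot, and variables do not carry over. Pictures are saved under pics/ and viewed, at most 10 in all, crops included, and the job is handed in when it is done.

```bash
ls; mkdir -p pics; python3 - <<'E'
from station import arm,snapshot,camera_info
import cv2,numpy as np
for n in("top","side"):
    cv2.imwrite(f"pics/{n}0.png",cv2.resize(snapshot(n),(800,600),interpolation=cv2.INTER_CUBIC)); c=camera_info(n); print(n,{k:np.round(v,3).tolist() for k,v in c.items() if not isinstance(v,str)})
print(arm.read_time(),arm.read_eef_rot(),{k:np.round(v,3).tolist() for k,v in camera_info("wrist").items() if not isinstance(v,str)})
E
```

```text
pics
top {'fx': 496.493, 'fy': 496.493, 'cx': 248.203, 'cy': 193.581, 'dist_coeffs': [-0.169, 0.0, 0.0, 0.0, 0.0], 'R': [[0.001, -1.0, -0.014], [-0.996, 0.001, -0.09], [0.09, 0.014, -0.996]], 't': [-0.006, 0.601, 1.544]}
side {'fx': 351.149, 'fy': 351.149, 'cx': 256.444, 'cy': 192.576, 'dist_coeffs': [-0.051, 0.0, 0.0, 0.0, 0.0], 'R': [[-0.984, -0.179, 0.019], [-0.124, 0.598, -0.792], [0.13, -0.781, -0.61]], 't': [0.57, 0.146, 0.965]}
0.1 [ 9.85081898e-01  1.72082314e-01 -2.05373251e-04 -1.13566214e-03] {'fx': 327.067, 'fy': 327.067, 'cx': 254.808, 'cy': 190.653, 'dist_coeffs': [-0.015, 0.0, 0.0, 0.0, 0.0], 'T_tool_cam': [[0.0, -0.95, -0.312, 0.08], [1.0, 0.0, -0.0, -0.001], [0.0, -0.312, 0.95, -0.07], [0.0, 0.0, 0.0, 1.0]]}
```

View pics/top0.png

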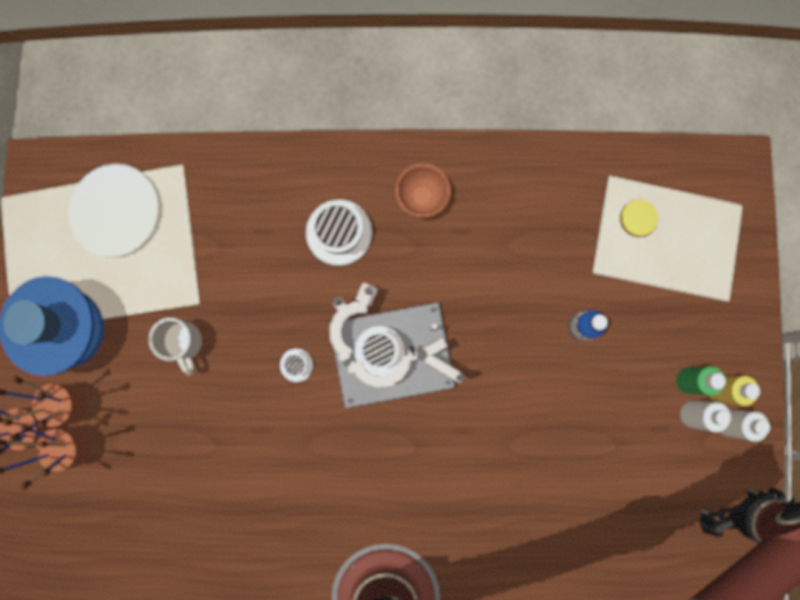

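View pics/side0.png

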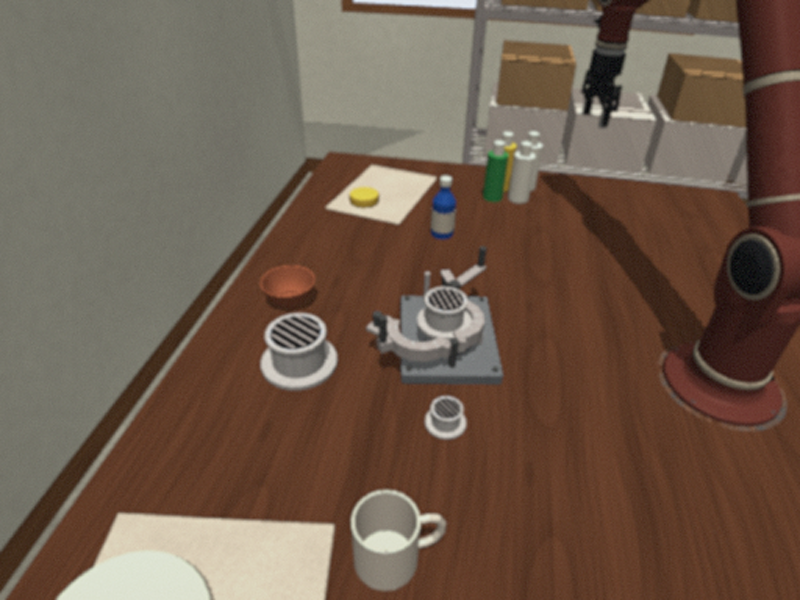

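The middle collar at (380,350) on the grey plate fits: it is the one standing on the port. The big one at (338,230) and the small one at (296,365) are the look-alikes. I'll take a closer wrist view as the enlarged confirmation.

```bash
cat > h.py <<'E'
from station import arm,snapshot,camera_info,ticket
import cv2,numpy as np
from scipy.spatial.transform import Rotation as Ro
def cam(n,pose=None):
    c=camera_info(n);K=np.array([[c["fx"],0,c["cx"]],[0,c["fy"],c["cy"]],[0,0,1.]]);d=np.array(c["dist_coeffs"])
    if pose is None: return K,d,np.array(c["R"]),np.array(c["t"])
    T=np.array(c["T_tool_cam"]);p,q=pose;R=Ro.from_quat(q).as_matrix()
    Rw=R@T[:3,:3];tw=R@T[:3,3]+p
    return K,d,Rw.T,-Rw.T@tw
def ray(c,uv,z):
    K,d,R,t=c;x=cv2.undistortPoints(np.array([[uv]],float),K,d)[0,0]
    o=-R.T@t;v=R.T@np.array([*x,1]);return o+v*(z-o[2])/v[2]
def proj(c,X):
    K,d,R,t=c;return cv2.projectPoints(np.array(X,float).reshape(-1,3),cv2.Rodrigues(R)[0],t,K,d)[0][:,0]
def down(a): # tool pointing down, tool x at world angle a
    return (Ro.from_euler('z',a)*Ro.from_euler('x',np.pi)).as_quat()
def yawtool():
    x=Ro.from_quat(arm.read_eef_rot()).as_matrix()[:,0];return np.arctan2(x[1],x[0])
E
python3 - <<'E'
from h import *
c=cam("top")
s=1/1.5625
for n,uv,z in[("collartop",(380,349),.12),("c1",(437,304),.025),("c2",(452,385),.025),("c3",(346,406),.025),("mug",(170,340),.095)]:
    print(n,ray(c,(uv[0]*s,uv[1]*s),z).round(3))
print(yawtool())
for a in (0,.2,-.3,3.14,1.57,-1.57):
  for x in(.45,.5,.55): 
    j=arm.ik([x,0.0,.36],down(a)); print(a,x,None if j is None else np.round(j,2))
E
```

```text
collartop [0.504 0.008 0.12 ]
c1 [ 0.598 -0.105  0.025]
c2 [ 0.434 -0.135  0.025]
c3 [0.392 0.079 0.025]
mug [0.521 0.421 0.095]
0.3458865032061263
0 0.45 [ 0.18  0.26 -0.3   1.88  0.09  1.02 -1.72]
0 0.5 [ 0.14  0.33 -0.25  1.76  0.09  1.06 -1.71]
0 0.55 [ 0.1   0.41 -0.21  1.63  0.09  1.11 -1.7 ]
0.2 0.45 [ 0.21  0.26 -0.32  1.87  0.1   1.02 -1.53]
0.2 0.5 [ 0.16  0.34 -0.28  1.76  0.11  1.06 -1.53]
0.2 0.55 [ 0.13  0.42 -0.25  1.63  0.11  1.11 -1.52]
-0.3 0.45 [ 0.15  0.25 -0.25  1.88  0.07  1.02 -2.  ]
-0.3 0.5 [ 0.1   0.33 -0.2   1.76  0.08  1.06 -2.  ]
-0.3 0.55 [ 0.07  0.41 -0.16  1.63  0.07  1.11 -1.98]
3.14 0.45 [ 0.67  0.37 -0.98  1.86  0.35  1.09  1.13]
3.14 0.5 [ 0.56  0.44 -0.89  1.74  0.38  1.14  1.13]
3.14 0.55 [ 0.49  0.52 -0.84  1.62  0.4   1.19  1.13]
1.57 0.45 [ 0.39  0.28 -0.56  1.87  0.17  1.04 -0.25]
1.57 0.5 [ 0.33  0.36 -0.52  1.75  0.2   1.08 -0.26]
1.57 0.55 [ 0.3   0.45 -0.51  1.62  0.23  1.14 -0.27]
-1.57 0.45 [-0.84  0.41  1.14  1.9  -0.42  1.1  -2.68]
-1.57 0.5 [-0.77  0.52  1.14  1.78 -0.51  1.18 -2.61]
-1.57 0.55 [-0.7   0.62  1.14  1.65 -0.59  1.26 -2.58]
```

```bash
python3 - <<'E'
from h import *
arm.movep([.54,0,.36],down(0)); 
pose=(arm.read_tool_pos(),arm.read_eef_rot())
im=snapshot("wrist");cv2.imwrite("pics/w1raw.png",im);cv2.imwrite("pics/w1.png",cv2.resize(im,(800,600),interpolation=cv2.INTER_CUBIC))
np.savez("w1.npz",p=pose[0],q=pose[1]);print(pose,arm.read_time(),arm.read_joint_positions())
E
```

```text
(array([ 0.54009526, -0.00122823,  0.35988146]), array([ 9.99999436e-01, -1.00805543e-03, -6.40563169e-05,  3.29570387e-04])) 2.6083 [ 0.10970261  0.39769017 -0.21665236  1.65421208  0.09408531  1.1000896
 -1.70609171]
```

View pics/w1.png

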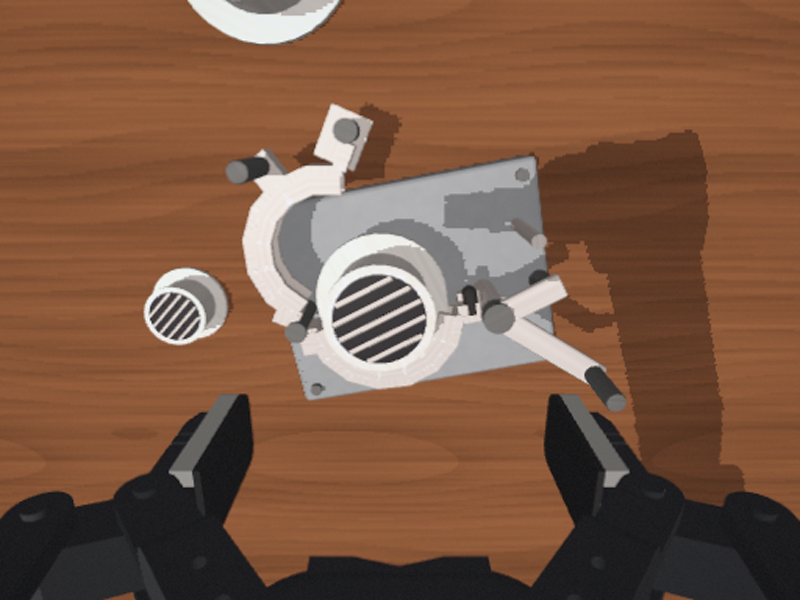

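The enlarged view confirms the target: the middle-sized collar stands on the port's flange. It shows:
- ring handle top at (238,172)
- keeper pin at (346,130)
- hinge pin at (296,331)
- lever pivot cap at (500,318)
- lever handle top at (614,403)
- plate corners at (533,156), (552,360) and (308,399)

```bash
python3 - <<'E'
from h import *
from scipy.optimize import least_squares
f=np.load("w1.npz");c=cam("wrist",(f["p"],f["q"]));s=1/1.5625
g=lambda u,v,z:ray(c,((u+.5)*s-.5,(v+.5)*s-.5),z)
C=[g(533,156,.025),g(552,360,.025),g(308,399,.025)]
print("corners",np.round(C,4).tolist(),[np.linalg.norm(C[0]-C[1]),np.linalg.norm(C[1]-C[2])])
rh=g(238,172,.128);lh=g(614,403,.135)
print("rh",rh,"lh",lh)
y1=np.arctan2(*(C[0]-C[1])[[1,0]]);y2=np.arctan2(*(C[2]-C[1])[[1,0]])-np.pi/2
print("yaw",y1,y2,"plate centre",(C[0]+C[2])/2)
for z in(.08,.09,.1,.11):
  print(z,"hinge",g(296,331,z).round(4),"piv",g(500,318,z).round(4))
yaw=(y1+y2)/2;R=np.array([[np.cos(yaw),-np.sin(yaw)],[np.sin(yaw),np.cos(yaw)]])
ct=g(380,317,.12);print("collar top",ct)
for z in(.08,.09,.1,.11):
  h=g(296,331,z)[:2];p=g(500,318,z)[:2]
  print(z,"origin from h",h-R@[0,.066],"from p",p-R@[-.0115,-.08],"r",np.linalg.norm(rh[:2]-h),np.linalg.norm(lh[:2]-p))
E
```

```text
corners [[0.6011, -0.1036, 0.025], [0.4299, -0.1338, 0.025], [0.3923, 0.0805, 0.025]] [np.float64(0.1738342724646209), np.float64(0.2175592323885615)]
rh [0.59728909 0.09190021 0.128     ] lh [ 0.45055541 -0.14104135  0.135     ]
yaw 0.17485724151861176 0.17391992307870008 plate centre [ 0.49669277 -0.01153564  0.025     ]
0.08 hinge [0.4796 0.0751 0.08  ] piv [ 0.4895 -0.0745  0.08  ]
0.09 hinge [0.4836 0.0729 0.09  ] piv [ 0.4932 -0.0723  0.09  ]
0.1 hinge [0.4876 0.0708 0.1   ] piv [ 0.4969 -0.0702  0.1   ]
0.11 hinge [0.4916 0.0686 0.11  ] piv [ 0.5006 -0.0681  0.11  ]
collar top [0.50523005 0.01157773 0.12      ]
0.08 origin from h [0.49102962 0.01008998] from p [0.48691614 0.00631557] r 0.11890528928707016 0.07711454966318096
0.09 origin from h [0.49503808 0.00793382] from p [0.49064164 0.00843704] r 0.11527359204313092 0.08085461556998011
0.1 origin from h [0.49904654 0.00577767] from p [0.49436715 0.01055852] r 0.11170930020704335 0.0846465830459
0.11 origin from h [0.503055   0.00362151] from p [0.49809265 0.01267999] r 0.10821907415564652 0.08848377962591071
```

```bash
cat >> h.py <<'E'
O=np.array([.493,.010]);YAW=.174
def w(p): c,s=np.cos(YAW),np.sin(YAW);return O+np.array([[c,-s],[s,c]])@np.array(p)
HINGE=w([0,.066]);PIV=w([-.0115,-.080])
def pose(C,r,phi,z):  # tool y tangential, grasp point at radius r, angle phi about C
    return [C[0]+r*np.cos(phi),C[1]+r*np.sin(phi),z+.054],down(phi+np.pi)
def go(C,r,phi,z,v): 
    p,q=pose(C,r,phi,z);arm.line_to(p,velocity=v,ori=q)
def tf(phi,f0): # (ccw tangential, radial, z) force on the tool
    f=arm.read_ft_force()-f0;return np.array([-f[0]*np.sin(phi)+f[1]*np.cos(phi),f[0]*np.cos(phi)+f[1]*np.sin(phi),f[2]])
E
python3 - <<'E'
from h import *
arm.move_gripper(.38,20)
phi=.145
p,q=pose(HINGE,.119,phi,.106)
arm.movep([p[0],p[1],.27],q)
f0=arm.read_ft_force();np.save("f0.npy",f0)
pw=(arm.read_tool_pos(),arm.read_eef_rot())
im=snapshot("wrist");cv2.imwrite("pics/w2.png",im)
c=cam("wrist",pw)
print(HINGE,PIV,proj(c,[p[0],p[1],.128]),proj(c,[*HINGE,.08]),pw[0],f0,arm.read_opening(),arm.read_time(),arm.read_joint_positions().round(2) if hasattr(arm.read_joint_positions(),'round') else 0)
E
```

```text
[0.48157386 0.07500341] [ 0.49552351 -0.07078293] [[253.33029611 205.60892214]] [[253.37506508  27.36669545]] [0.59930487 0.09215579 0.27000801] [0.58657181 0.05214111 0.92805341] 0.3800473482850971 5.3917 [ 0.41  0.83 -1.15  1.58  0.79  1.26  0.84]
```

View pics/w2.png

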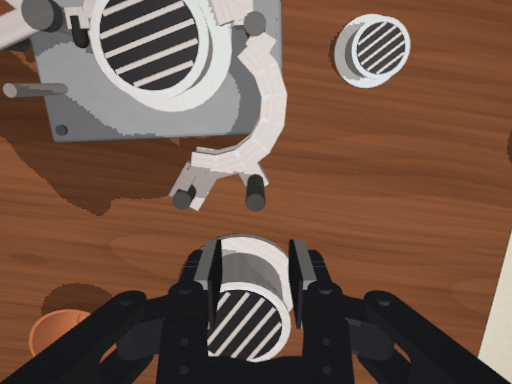

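The wrist view shows the ring handle top at (255,200) and the hinge pin at (255,22). I had predicted (253,206) and (253,27), so I'll shift the origin by about 2 mm and go down.

```bash
sed -i 's/^O=.*;YAW/O=np.array([.491,.011]);YAW/' h.py; python3 - <<'E'
from h import *
f0=np.load("f0.npy");r=.119;z=.106;phi=.15
go(HINGE,r,phi,.18,.15);go(HINGE,r,phi,z,.08)
print("down",tf(phi,f0).round(1),arm.read_tool_pos())
half=arm.read_opening()*.0425
phi0=-1.0246+YAW; lead=(half-.007)/r
def jaw(): return phi-phi0+lead
while jaw()>.2:
    phi-=.1 if jaw()>.3 else .05
    go(HINGE,r,phi,z,.08);F=tf(phi,f0);print("jaw<=%.3f"%jaw(),F.round(1),end=' ')
    t=arm.read_tool_pos();print(round(1e3*(np.linalg.norm(t[:2]-HINGE)-r),1))
    if abs(F[0])>14 or np.linalg.norm(F)>20: break
np.save("phi.npy",phi);print(arm.read_time(),half)
E
```

```text
down [ 0.8  0.  -0.4] [0.59754132 0.0940895  0.16061758]
jaw<=0.978 [-0.4 -0.7 -1.1] 0.3
jaw<=0.878 [ 4.  -1.5 -0.1] -0.0
jaw<=0.778 [ 4.  -0.2  0.6] 0.2
jaw<=0.678 [ 4.4 -0.1  1.1] 0.5
jaw<=0.578 [4.5 0.  1.4] 0.7
jaw<=0.478 [3.5 0.4 0.6] 0.7
jaw<=0.378 [4.4 1.9 1.2] 0.7
jaw<=0.278 [3.2 0.8 0.8] 0.6
jaw<=0.228 [4.7 1.8 1.1] 0.4
jaw<=0.178 [4.2 1.6 0.5] 0.4
9.7583 0.016155611213105766
```

```bash
python3 - <<'E'
from h import *
f0=np.load("f0.npy");r=.119;z=.106;phi=float(np.load("phi.npy"))
phi0=-1.0246+YAW; lead=(.01616-.007)/r
act=lambda:(lambda t:np.arctan2(t[1]-HINGE[1],t[0]-HINGE[0])-phi0+lead)(arm.read_tool_pos())
for k in range(60):
    phi-=.006
    go(HINGE,r,phi,z,.02);F=tf(phi,f0);print("%.3f %.4f"%(phi-phi0+lead,act()),F.round(1))
    if F[0]>13 or np.linalg.norm(F)>18: break
np.save("phi.npy",phi);print(arm.read_time())
E
```

```text
0.172 0.1815 [ 6.   1.2 -0.9]
0.166 0.1779 [ 7.2  2.2 -0.8]
0.160 0.1727 [ 7.1  1.1 -0.8]
0.154 0.1668 [ 6.9  1.7 -1.3]
0.148 0.1610 [ 6.1  1.6 -1.8]
0.142 0.1548 [ 6.8  1.6 -1.3]
0.136 0.1488 [ 7.   2.2 -2.6]
0.130 0.1427 [ 5.5  1.4 -1.4]
0.124 0.1366 [ 6.2  1.6 -1.1]
0.118 0.1320 [ 6.9  1.6 -1.1]
0.112 0.1283 [ 7.3  0.7 -1.5]
0.106 0.1230 [ 8.   2.  -2.7]
0.100 0.1172 [ 8.3  0.9 -2.6]
0.094 0.1111 [ 8.   0.7 -3.3]
0.088 0.1051 [ 9.4  1.5 -2.7]
0.082 0.0991 [ 7.8  1.3 -2.7]
0.076 0.0930 [ 8.8  0.3 -2.7]
0.070 0.0871 [ 7.4  1.9 -2.5]
0.064 0.0811 [ 7.4  1.  -1.6]
0.058 0.0751 [ 7.8  1.6 -2. ]
0.052 0.0689 [ 7.7  1.6 -1.6]
0.046 0.0629 [ 8.3  0.9 -2.8]
0.040 0.0568 [ 8.5  1.9 -2.7]
0.034 0.0507 [ 7.9  1.5 -1.9]
0.028 0.0446 [ 8.4  1.6 -2.4]
0.022 0.0388 [ 8.2  1.9 -2.3]
0.016 0.0328 [ 8.8  1.1 -1.9]
0.010 0.0267 [ 7.2  1.2 -2.7]
0.004 0.0208 [ 8.3  1.6 -2.4]
-0.002 0.0151 [ 8.7  2.2 -3.5]
-0.008 0.0105 [ 9.1  1.3 -2.8]
-0.014 0.0068 [ 8.9  1.7 -3. ]
-0.020 0.0029 [10.1  1.  -4.4]
-0.026 -0.0008 [ 8.8  1.9 -4.9]
-0.032 -0.0043 [11.3  0.8 -5.3]
-0.038 -0.0078 [11.7  0.8 -6.4]
-0.044 -0.0115 [12.7  0.7 -6.4]
-0.050 -0.0152 [13.3  1.4 -7.7]
19.2583
```

```bash
python3 - <<'E'
from h import *
f0=np.load("f0.npy");r=.119;z=.106;phi=float(np.load("phi.npy"))
phi0=-1.0246+YAW; lead=(.01616-.007)/r
act=lambda:(lambda t:np.arctan2(t[1]-HINGE[1],t[0]-HINGE[0])-phi0+lead)(arm.read_tool_pos())
a=act()
for k in range(14):
    phi-=.005
    go(HINGE,r,phi,z,.02);F=tf(phi,f0);b=act();print("%.3f %.4f"%(phi-phi0+lead,b),F.round(1))
    if F[0]>16.5 or F[0]>14.5 and a-b<.0012: break
    a=b
np.save("phi.npy",phi);print(arm.read_time())
E
```

```text
-0.055 -0.0183 [13.5  1.6 -7.6]
-0.060 -0.0212 [13.9  0.1 -8.6]
-0.065 -0.0241 [14.8  0.8 -9.2]
-0.070 -0.0272 [15.3  1.  -8.9]
-0.075 -0.0302 [ 15.5   1.3 -10.2]
-0.080 -0.0333 [ 17.3   0.6 -10.7]
20.7583
```

```bash
python3 - <<'E'
from h import *
f0=np.load("f0.npy");r=.119;z=.106;phi0=-1.0246+YAW
go(HINGE,r,phi0-.015,z,.05);print("free",tf(phi0,f0).round(1))
p,q=pose(HINGE,r,phi0-.015,.215);arm.line_to(p,velocity=.2)
phi=-2.114;p,q=pose(PIV,.085,phi,.22)
arm.movep(p,q);np.save("f1.npy",arm.read_ft_force())
pw=(arm.read_tool_pos(),arm.read_eef_rot())
im=snapshot("wrist");cv2.imwrite("pics/w3.png",im);c=cam("wrist",pw)
print(proj(c,[[p[0],p[1],.135],[*PIV,.1],[*HINGE,.08],[*w([.062,-.036]),.128]]).round(0).tolist(),arm.read_time(),arm.read_joint_positions(),arm.read_ft_force())
E
```

```text
free [-1.  -0.5 -2.3]
[[257.0, 209.0], [257.0, 78.0], [126.0, -108.0], [306.0, -78.0]] 22.775 [ 0.75987194  0.46116652 -0.71458564  1.94645913  0.38766492  0.87416359
 -0.69599424] [ 0.53848234  0.23203971 -0.38775943]
```

View pics/w3.png

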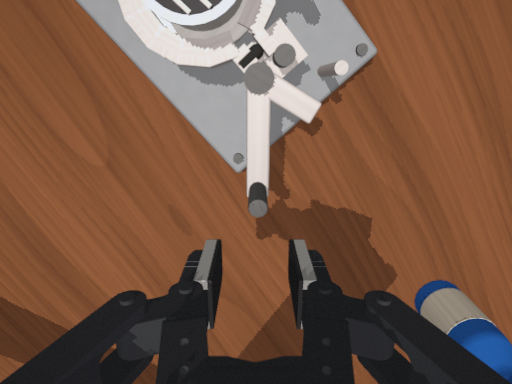

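The wrist view shows the lever handle at (258,208) and the pivot at (259,78), both where predicted. The keeper pin is in place at (284,55). Next I lower onto the lever handle.

```bash
python3 - <<'E'
from h import *
f0=np.load("f1.npy");r=.085;z=.116;phi=-2.114
go(PIV,r,phi,z,.12);print("down",tf(phi,f0).round(1))
half=arm.read_opening()*.0425;lead=(half-.007)/r
phi0=-2.443+YAW
act=lambda:(lambda t:np.arctan2(t[1]-PIV[1],t[0]-PIV[0])-phi0-lead)(arm.read_tool_pos())
n=0
while act()<1.4 and n<80:
    n+=1;phi+=.1 if act()<.75 else .03
    go(PIV,r,phi,z,.06 if act()<.75 else .03);F=tf(phi,f0);print("%.3f %.3f"%(phi-phi0-lead,act()),F.round(1))
    if -F[0]>19 or abs(F[1])>12 or arm.read_time()>45: break
np.save("phi2.npy",[phi,lead]);print(arm.read_time())
E
```

```text
down [-0.5  0.4  0.1]
0.148 0.153 [-0.4  0.3  0.4]
0.248 0.246 [-0.7  0.6 -0.9]
0.348 0.346 [-0.6  1.1 -1.1]
0.448 0.447 [ 0.3 -1.  -0.8]
0.548 0.548 [ 0.  -0.2 -0.6]
0.648 0.648 [ 0.1 -0.8 -0.7]
0.748 0.748 [ 0.7  0.6 -1.1]
0.848 0.848 [ 0.4  0.2 -0.6]
0.878 0.874 [-1.3  0.6  0.8]
0.908 0.906 [-0.9  0.5 -0.2]
0.938 0.938 [-1.4  1.1 -1. ]
0.968 0.969 [-1.4  0.5  0.1]
0.998 0.999 [-1.1  0.3 -0.6]
1.028 1.029 [-1.2  0.9 -1.4]
1.058 1.059 [-1.4  0.7  0.2]
1.088 1.090 [-1.4  1.1 -0.8]
1.118 1.120 [-0.3  0.6 -1.6]
1.148 1.150 [-1.   0.9 -1.5]
1.178 1.180 [-1.6  0.9 -0.9]
1.208 1.205 [-1.1  0.3  0.1]
1.238 1.229 [-4.6 -0.9  1.2]
1.268 1.257 [-5.4  0.5  3.3]
1.298 1.293 [-4.5  0.7  1.3]
1.328 1.327 [-4.  -0.   0.6]
1.358 1.363 [-3.4  0.9  0.6]
1.388 1.390 [-3.5  0.5 -0.3]
1.418 1.422 [-3.4  1.  -1.5]
30.875
```

```bash
python3 - <<'E'
from h import *
f0=np.load("f1.npy");r=.085;z=.116;phi,lead=np.load("phi2.npy");phi0=-2.443+YAW
act=lambda:(lambda t:np.arctan2(t[1]-PIV[1],t[0]-PIV[0])-phi0-lead)(arm.read_tool_pos())
for n in range(40):
    phi+=.02
    go(PIV,r,phi,z,.03);F=tf(phi,f0);a=act();print("%.3f %.3f"%(phi-phi0-lead,a),F.round(1))
    if -F[0]>11 or a>1.75: break
print(arm.read_time())
# back to the middle of the play, then up and clear
go(PIV,r,phi0+a,z,.05);print("free",tf(phi,f0).round(1))
p,_=pose(PIV,r,phi0+a,.22);arm.line_to(p,velocity=.2)
p,q=[.54,0,.36],down(1.57)
arm.movep(p,q)
pw=(arm.read_tool_pos(),arm.read_eef_rot());im=snapshot("wrist");c=cam("wrist",pw)
cv2.imwrite("pics/w4.png",cv2.resize(im,(800,600),interpolation=cv2.INTER_CUBIC))
L=lambda q:[*(PIV+.085*np.array([np.cos(q+phi0),np.sin(q+phi0)])),.135]
print((proj(c,[L(1.4),L(1.6),[*w([.062,-.036]),.128],[*w([0,0]),.12],[*PIV,.1],[*HINGE,.08]])*1.5625).round(0).tolist(),arm.read_time())
E
```

```text
1.438 1.442 [-2.4  0.7 -0.7]
1.458 1.464 [-2.1  1.5 -0. ]
1.478 1.485 [-1.6  1.3 -0.9]
1.498 1.505 [-1.9  1.3 -0.4]
1.518 1.524 [-1.2  1.2 -0.5]
1.538 1.544 [-1.7  0.6  0.5]
1.558 1.562 [-0.8  0.6 -0.5]
1.578 1.581 [-1.5  1.   0.6]
1.598 1.601 [-1.5  1.1 -0. ]
1.618 1.618 [-2.2 -0.2 -0.2]
1.638 1.622 [-5.1 -1.5  2.4]
1.658 1.626 [-8.2 -1.6  3.1]
1.678 1.630 [-9.9 -4.2  7. ]
1.698 1.633 [-11.6  -3.6   8. ]
34.375
free [-0.7  0.6 -0.7]
[[413.0, 463.0], [430.0, 448.0], [430.0, 290.0], [321.0, 248.0], [334.0, 354.0], [308.0, 136.0]] 36.4167
```

View pics/w4.png

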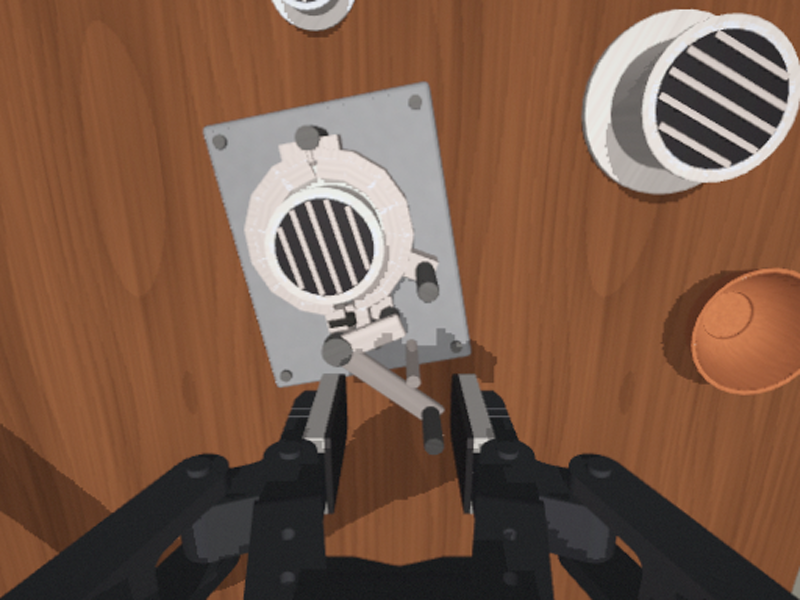

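The wrist view shows the ring closed around both flanges. The collar at (328,247) is within a few pixels of its predicted centre (321,248). The lever handle at (433,446) matches the 1.60 stop position (430,448), the lever is against its stop post at (412,375), and the gripper is clear of everything.

```bash
python3 -c "
from h import *
print(ticket.finish_job(),arm.read_time())"
```

```text
the job is handed in; nothing more can be done
the job is handed in; nothing more can be done
```

The job is handed in: the ring is shut around both flanges (buffer squeezed to about 17 N at the handle, seat not felt), the lever is locked on its stop, and the arm was clear of everything at about 36 s on the robot's clock; the hand-in returned no verdict.

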